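Tap the doming block home in the die bed

TASK

Take the brass drift from its wooden rest and, pushing only with its head on the block's near end, nudge the doming block along the rails in small light taps, drawing the drift off after each, until it sits fully home against the stop hidden under the hood; go gently and never press with more than 15 N. Then lay the drift back in its rest and let go, leaving the mug, jar and ring mandrel alone.

Things in the scene. Friction and masses are not known exactly. Their poses are not given: they have to be found in the camera images.
- bed: Die bed, fixed: steel base 260 x 90 x 10 mm; two rails 42 mm apart, tops 24 mm above the bench, from x = -100 mm to the far end; closed green hood from x = 5 to 130 mm, 82 mm wide, top at 68 mm, open only on the near side. Under it a rigid unseen stop, face anywhere from x = 60 to 100 mm. Origin: centre of underside, at bench level; x along the rails into the hood, z up.
- block: Doming block: loose aluminium bar 110 (x) x 40 x 40 mm with round hollows on top, 0.3 to 0.55 kg, between the rails on the base plate (underside 10 mm above the bench). Origin: centre of underside; x along it towards the hood; near end face at x = -55 mm. It slides at 2 to 6 N of friction. Home is 20 to 95 mm farther in, where its far end meets the rigid stop.
- pin (a joint): Unseen seating pin in the hidden stop's face: 0 m when standing out 2.5 mm towards the block, about 0.0025 m when the block has pushed it flush, which is fully home. It yields at about 1 N and stays where pushed. The reading is about as noisy as its travel.
- rest: Wooden rest for the drift, fixed: base 125 x 70 x 12 mm, two cradles 12 mm thick (x), centred at x = -50 and 40 mm, 78 mm free between them for the fingers; each has a floor 30 mm above the bench and two flared horns, 22 mm apart at the floor, up to 51 mm. Origin: centre, at bench level; x along the drift lying in it, z up.
- drift: Brass drift, 0.3 kg, 150 mm long: 16 mm square shank and, at its front (+x) end, a round head 26 mm in diameter, 20 mm long. Origin: on its axis, at mid-length; x along the axis towards the head's face (75 mm). It lies in the rest, origin 38 mm above the bench over the rest's origin, head away from the robot. Grip the shank across its 16 mm near the origin.
- drift_face (a point): Centre of the drift's flat striking face (front end of the head).
- mug: Bystander: white ceramic mug, 80 mm in diameter, 85 mm high, handle at its +y; origin centre of underside.
- jar: Bystander: amber glass jar with a brass-coloured cap, 54 mm in diameter, 75 mm high; origin centre of underside.
- mandrel: Bystander: steel ring mandrel standing upright, foot 60 mm in diameter, cone 150 mm high; origin centre of underside.
Not all that is in view belongs to the job. There is more than one size of the rest; the one meant has the size given above. What is shaped like the drift but red is not meant.

How it is judged:
On the way, in this order (a step that is already met when the one before it is completed fails the run):
1. the drift is lifted out of its rest (z of drift in the frame of rest above 0.06 m), for 0.1 s.
2. the block has been nudged along (more than 4 mm) and stands short of the stop with the drift drawn off it (distance of block from where it was at the start of the episode above 0.004 m and contact force between drift and block below 0.1 N and linear speed of block below 0.01 m/s and value of joint pin below 0.0005 m), for 0.1 s.
3. the block is tapped home against the hidden stop (value of joint pin above 0.001 m and y of block in the frame of bed between -0.004 and 0.004 m and z of block in the frame of bed below 0.014 m), for 0.2 s.
At the end, for the whole second after the job is handed in: The block is within 1.5 mm of the hidden stop (seating pin pushed in more than 1 mm), between its rails (within 4 mm) and down on the base plate; the drift lies in both cradles of the rest (along it within 8 mm and 0.1 rad, across it within 5 mm, height within 4 mm); both are at rest and let go (all of step 3 and x of drift in the frame of rest between -0.008 and 0.008 m and y of drift in the frame of rest between -0.005 and 0.005 m and z of drift in the frame of rest between 0.034 and 0.042 m and angle between the x axis of drift and the x axis of rest, either way round below 0.1 rad and linear speed of each of block, drift below 0.01 m/s); the robot touches nothing.
It fails at once if the drift pressed on the block with more than 16 N (contact force between drift and block above 16 N).
It fails at once if the block was shoved faster than 0.15 m/s (linear speed of block above 0.15 m/s).
It fails at once if the block was touched by the arm or fingers instead of the drift (contact force between any of the fingers, the arm and block above 0.5 N).
It fails at once if the mug, jar or mandrel was disturbed (moved more than 15 mm) (distance of any of mug, jar, mandrel from where it was at the start of the episode above 0.015 m).
It also fails if it takes over 72 s, if anything falls off the work surface, if the arm or the gripper's body presses on something with over 40 N, if the wrist force passes 120 N, or if a joint passes its speed limit or range.

ROBOT

A 6-joint arm with a two-finger parallel gripper is mounted at the origin on the work surface. World frame = base frame: x ahead of the robot, y to its left, z up, the work surface at z = 0. Lengths are in m, angles in rad, forces in N, time in s.
With the tool pointing down it reaches from about 0.25 to 0.725 m from the base axis. Payload 4 kg.
Tool frame: the origin (TCP) lies on the front face of the gripper's body, between the roots of the fingers; the fingertips stand 73 mm ahead of it and the grasp point (between the pads) lies 54 mm ahead of it; z points along the fingers, y is the line along which they close (so a half turn about z gives the same grasp; the last joint's range is limited). The gripper opens to 85 mm and grips with 20 to 120 N. Pads are 22 mm wide; open, the fingers measure 114 mm over their backs; the gripper's body (76 mm by 85 mm) begins 54 mm behind the grasp point. The pads swing forward as they close: fully open they stand 13 mm farther back than shut.
Start: joints at [1.34, 0.241, 0.005, 1.335, 0, 1.571], TCP at [0.114, 0.487, 0.304] pointing down, gripper open.
Joint ranges: [-2.72, 2.72], [-1.05, 1.87], [-1.09, 1.28], [-1.99, 2.15], [-1.42, 1.44], [-3.14, 3.14]. Speed limits (rad/s): [2.79, 2.79, 3.14, 3.14, 3.14, 3.14].

INTERFACE

Orientations are given as a unit quaternion [x, y, z, w].
In Python, from workcell import bot gives the robot as it stands. The module is installed in compiled form; this text tells all that it offers.
- The arm moves only by the tool step_arm, never from a script. Its argument "rows" is a list of rows, each a list of 2 entries, a list of its own where there are three numbers: the shift along the tool's x, y, z in mm, then the turn about the tool's z in degrees. A call has 1 to 12 rows; each row is the pose to reach, as a shift and turn from the pose commanded when the call began, along the tool's axes at that moment; what a row does not reach only later rows make up. A row lasts 1/8 s, in which the tool goes at most 62.5 mm and 10.7 degrees, less where a joint would pass 70% of its speed; a pose out of reach is approached as far as the arm can. A call with a gripper value outside its range is refused whole. "claw" is the gripper's target within -1 to 1 (shut at 1, half-way at 0, fully open at -1), set as the call begins (left out, the last holds). The fingers move at their own pace and stop on an object; the grip force is fixed at half the most. Time passes only in rows, so rows that repeat a pose let the fingers close. It gives the time, the measured TCP pose, the force, the opening and the grip force at its end, in the units of the state.
- bot.get_obs(): the state, without advancing time (a new reading comes with each control period).
- bot.camera(name): name is "scene" or "top"; returns (picture, depth): 480x640x3 uint8, red, green, blue; 480x640 float32, m along the optical axis (not along the pixel's ray), 0 where there is no reading.
- bot.camera_params(name): a dict with "fx", "fy", "cx", "cy" (pixels), "pose" (4x4, takes a point from camera to world coordinates). Camera axes: x right, y up, looking along -z (the intrinsics and any distortion apply to the point x, -y, -z); pixel columns grow to the right and rows downward; lengths in m; the calibration is good to about 2 mm. A picture is of the moment at which its call begins. camera_params takes no time and is no camera call.
- bot.job_done(): hands the job in; it is judged then, once.
Trained networks look in the newest picture that a camera, given by its name, has taken for a name from the list of things; names that differ only in an ending like _2 or _b are one class to them, and where a whole thing is asked for, a point or a joint stands for the part that bears it (a point fixed in the world has none). Each returns a list of dicts, best first, with "score" (0 to 1); they miss things now and then, are a little off and sometimes report something else, mostly with a low value. They report only what shows in the picture. A call takes as long as a camera call. They do not tell look-alikes from the thing itself.
- bot.trace(target, camera): "pixels" (480x640 bool, what is visible of it) and "uv" ([column, row] in pixels, amid what is visible of it).
The state is a dict: "clock": time; "joint_pos": joint angles; "joint_vel": joint speeds; "tau": joint torques, N m; "eef_pos": TCP position; "tool_rot": TCP orientation; "ft_force": force on the tool from outside, world axes, zero at the start; "ft_torque": the same for the moment, N m; "grip_width": finger opening in m; "grasp_force": force on a finger pad.
Only numpy, scipy, OpenCV 4.12 (cv2) and the standard library are available. Lean on these libraries where they do the work, as an engineer would, in place of code of your own. Each camera call takes 0.05 s, during which the arm holds its last target. There are 200 camera calls.

## Working session

There is one attempt and no reset: what is moved stays moved. The work goes in short steps, Python scripts to look and compute and a tool call to move; the robot and the scene stay as the last step left them, time stands still between calls to the robot, and variables do not carry over. Pictures are saved under pics/ and viewed, at most 10 in all, crops included, and the job is handed in when it is done.

Besides the shell and the picture viewer there is one more tool, called after "Emit:" as name([rows], argument=value, ...), one row to a line, values as JSON. step_arm: Moves the arm, as the interface text tells. Its arguments: {"type":"object","properties":{"rows":{"type":"array"},"claw":{"type":"number"}},"required":["rows"]}

```bash
mkdir -p pics
cat > h.py <<'E'
import numpy as np, cv2
from workcell import bot
def pts(cam, depth):
    p=bot.camera_params(cam); v,u=np.mgrid[0:480,0:640]
    c=np.stack([(u-p['cx'])/p['fx']*depth,-(v-p['cy'])/p['fy']*depth,-depth],-1)
    P=np.array(p['pose']); return c@P[:3,:3].T+P[:3,3]
def save(n,im): cv2.imwrite('pics/'+n,im[...,::-1])
E
python3 - <<'E'
from h import *
o=bot.get_obs(); print(o)
ims=[]
for c in ['top','scene']:
    p=bot.camera_params(c); print(c,{k:np.round(v,4).tolist() for k,v in p.items()})
    im,d=bot.camera(c); save(c+'1.png',im); X=pts(c,d); np.savez(c+'1.npz',im=im,d=d,X=X)
    for t in ['bed','block','rest','drift','mug','jar','mandrel']:
        for r in bot.trace(t,c)[:4]:
            m=r['pixels']&(d>0); q=X[m]
            print(c,t,round(r['score'],2),np.round(r['uv']),m.sum(),np.round(np.median(q,0),3),np.round(np.percentile(q,2,0),3),np.round(np.percentile(q,98,0),3))
E
```

```text
{'clock': 0.0, 'joint_pos': array([1.33999664e+00, 2.41390313e-01, 3.71529407e-03, 1.33520504e+00,
       6.92580094e-06, 1.57082717e+00]), 'joint_vel': array([-0.00049221, -0.0019789 , -0.00055204,  0.00082244,  0.00031299,
        0.00060491]), 'tau': array([ 5.49267418e-05, -3.72320116e+01,  2.52405882e+01,  1.70869497e-02,
        7.97541225e-05, -2.93271881e-06]), 'eef_pos': array([0.114265  , 0.48626783, 0.30302072]), 'tool_rot': array([ 1.15159144e-01,  9.93346509e-01, -1.03454067e-03, -1.23388539e-04]), 'ft_force': array([0.07073782, 0.8010142 , 0.20705928]), 'ft_torque': array([-0.00647495,  0.00262472,  0.01019001]), 'grasp_force': 0.0, 'grip_width': 0.08533964063069416}
top {'fx': 464.906, 'fy': 464.906, 'cx': 319.0022, 'cy': 245.7642, 'pose': [[-0.0062, 0.9879, -0.1549, 0.4452], [-0.9997, -0.0022, 0.0258, 0.0165], [0.0252, 0.155, 0.9876, 1.1721], [0.0, 0.0, 0.0, 1.0]]}
top bed 0.96 [237. 216.] 3353 [0.687 0.183 0.064] [0.542 0.139 0.006] [0.793 0.231 0.081]
top block 0.66 [238. 245.] 660 [0.629 0.182 0.05 ] [0.588 0.162 0.02 ] [0.673 0.204 0.055]
top rest 0.66 [427. 248.]
[... 1340 characters left out ...]
3]
scene rest 0.73 [276. 295.] 1334 [ 0.65  -0.165  0.014] [ 0.595 -0.192  0.002] [ 0.715 -0.113  0.051]
scene rest 0.57 [211. 318.] 1163 [ 0.624 -0.285  0.01 ] [ 0.57  -0.308 -0.   ] [ 0.67  -0.256  0.037]
scene drift 0.92 [282. 290.] 607 [ 0.676 -0.156  0.046] [ 0.589 -0.175  0.032] [ 0.731 -0.135  0.052]
scene drift 0.63 [230. 258.] 615 [ 0.474 -0.154  0.017] [ 0.448 -0.215  0.004] [ 0.505 -0.082  0.026]
scene mug 0.55 [442. 175.] 1365 [0.622 0.405 0.055] [0.568 0.38  0.002] [0.658 0.473 0.086]
scene jar 0.97 [374. 275.] 1029 [ 0.77  -0.003  0.05 ] [ 0.735 -0.017  0.002] [0.785 0.055 0.077]
scene jar 0.35 [280. 290.] 618 [ 0.676 -0.156  0.046] [ 0.587 -0.175  0.03 ] [ 0.731 -0.135  0.052]
```

Run:
```python
from h import *
a=np.load('top1.npz'); b=np.load('scene1.npz')
A=cv2.resize(a['im'][150:330,90:530],(800,327)); save('topcrop.png',A)
B=cv2.resize(b['im'][150:350,160:520],(800,444),interpolation=cv2.INTER_CUBIC); save('scenecrop.png',B)
# precise fits
X=a['X'];im=a['im'].astype(int)
def rect(m,n):
    q=X[m]; r=cv2.minAreaRect(q[:,:2].astype(np.float32)*1000); l=np.mean(q,0); u,s,v=np.linalg.svd((q-l)[:,:2],full_matrices=False)
    print(n,len(q),np.round(r[0],1),np.round(r[1],1),r[2],'z',np.median(q[:,2]),'pca',np.round(np.degrees(np.arctan2(v[0,1],v[0,0])),2),np.round(l*1000,1))
z=X[...,2];x=X[...,0];y=X[...,1]
rect((z>.060)&(z<.085)&(x>.6)&(x<.85)&(y>.12)&(y<.25),'hood')
rect((z>.043)&(z<.058)&(x>.55)&(x<.7)&(y>.14)&(y<.225),'block top')
rect((z>.036)&(z<.058)&(x>.56)&(x<.75)&(y>-.18)&(y<-.12),'drift')
rect((z>.006)&(z<.018)&(x>.56)&(x<.75)&(y>-.21)&(y<-.09),'restbase')
rect((z>.015)&(z<.03)&(x>.5)&(x<.68)&(y>.14)&(y<.225),'rails')
```

```text
hood 1707 [735.5 192.8] [125.9  82.4] 5.041553974151611 z 0.0687268421100855 pca -175.49 [733.6 192.1  69.4]
block top 614 [639.  172.5] [101.5  80.5] 16.510604858398438 z 0.05056225265299541 pca -178.17 [632.3 183.2  50.5]
drift 562 [ 655.3 -150.9] [ 50.3 149.9] 83.07455444335938 z 0.0464240098466453 pca 169.72 [ 655.3 -153.3   46.5]
restbase 758 [ 648.3 -163. ] [106.  188.1] 78.06495666503906 z 0.012313151108022669 pca 170.18 [ 648.4 -149.9   12.3]
rails 548 [608.7 183.8] [ 81.9 140.3] 89.68794250488281 z 0.02402731145114012 pca 176.93 [618.5 180.4  23.5]
```

View pics/topcrop.png

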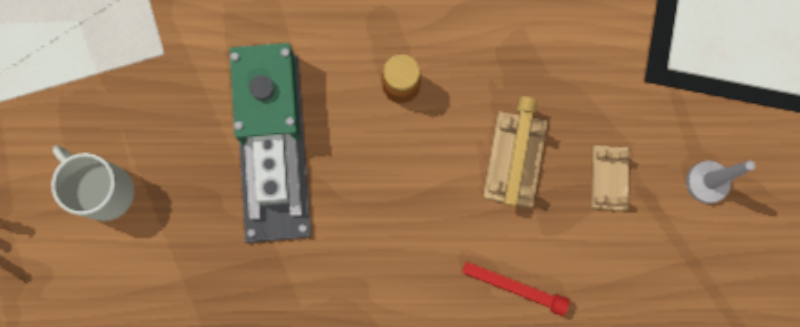

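View pics/scenecrop.png

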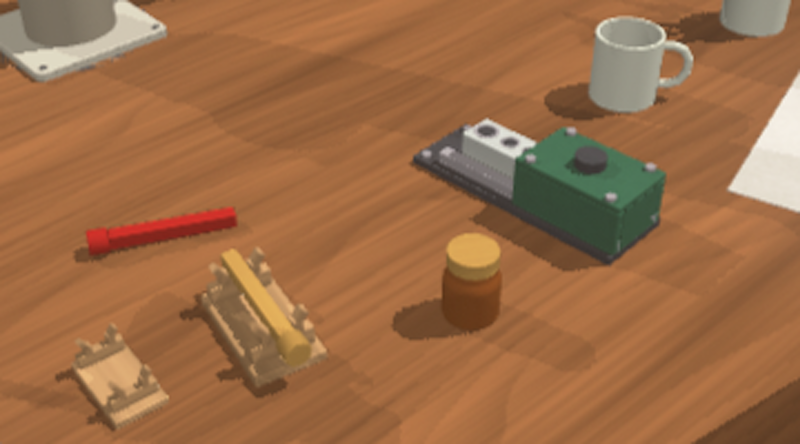

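The rests are at top pixels (369,239), the larger one carrying the brass drift, and (427,248), which is smaller and empty. The shaped-alike drifts are the brass one at (375,233) and the red one at (375,307). The brass drift in the larger rest fits the description, and the enlarged crop confirms it. Next I'll refine the yaws and positions.

```bash
cat > fit.py <<'E'
from h import *
from scipy.optimize import minimize_scalar
def box(q,lo=1,hi=99,th0=0,span=15):
    def ext(t):
        c,s=np.cos(np.radians(t)),np.sin(np.radians(t)); R=np.array([[c,s],[-s,c]]); w=q[:,:2]@R.T
        return R,np.percentile(w,lo,0),np.percentile(w,hi,0)
    ts=np.arange(th0-span,th0+span,.25); a=[np.prod(ext(t)[2]-ext(t)[1]) for t in ts]
    k=np.array(a)<=min(a)*1.01; t=ts[k].mean(); R,l,h=ext(t); return t,(R.T@((l+h)/2))*1000,(h-l)*1000
E
python3 - <<'E'
from fit import *
for c in ['top','scene']:
    a=np.load(c+'1.npz');X=a['X'];im=a['im'].astype(int);x,y,z=np.moveaxis(X,-1,0);r,g,b=np.moveaxis(im,-1,0)
    def S(m,n,t0): 
        q=X[m]; t,ce,e=box(q,th0=t0); d=q[:,:2]-q[:,:2].mean(0); v=np.linalg.svd(d,full_matrices=False)[2][0]
        print(c,n,len(q),'yaw',round(t,2),'pca',round(np.degrees(np.arctan(v[1]/v[0])),2),'c',np.round(ce,1),'ext',np.round(e,1),'z',np.round(np.median(q[:,2])*1000,1))
    S((g>r+15)&(z>.062)&(z<.074)&(y>.12)&(y<.26)&(x>.6)&(x<.85),'hood',5)
    S((abs(z-.051)<.004)&(y>.14)&(y<.23)&(x>.54)&(x<.70)&(abs(r-g)<25)&(abs(r-b)<40)&(g<=r+10),'block',5)
    S((abs(z-.0465)<.003)&(y>-.19)&(y<-.12)&(x>.55)&(x<.712)&(r-b>50),'shank',-10)
    S((abs(z-.0465)<.010)&(y>-.19)&(y<-.12)&(x>.55)&(x<.76)&(r-b>50),'drift',-10)
E
```

```text
top hood 1459 yaw 5.12 pca 4.44 c [734.1 192.4] ext [121.5  80.7] z 68.3
top block 542 yaw 4.62 pca 5.31 c [631.1 183.9] ext [86.3 38.8] z 50.7
top shank 345 yaw -10.43 pca -11.35 c [ 646.  -152.5] ext [128.8  46.6] z 46.3
top drift 574 yaw -11.02 pca -10.9 c [ 654.9 -153.9] ext [147.2  47.5] z 46.5
scene hood 1057 yaw 5.0 pca 7.4 c [737.3 193.5] ext [122.4  78.6] z 68.5
scene block 288 yaw 4.2 pca 2.77 c [624.1 184.9] ext [68.7 39.9] z 50.7
scene shank 426 yaw -12.0 pca -11.32 c [ 647.4 -149.7] ext [125.4  42.9] z 46.5
scene drift 777 yaw -10.38 pca -11.12 c [ 658.3 -152.2] ext [146.9  46.5] z 46.3
```

Emit:
step_arm([
  [[0,0,0],0],
], claw=-0.2)

```text
clock: 0.92
eef_pos: [0.1144, 0.4867, 0.3039]
tool_rot: [0.115, 0.993, 0.0, 0.0]
ft_force: [0.4, -0.0, 0.6]
grip_width: 0.0696
grasp_force: 0.0
```

Emit:
step_arm([
  [[-334,-250,0],-1],
  [[-668,-499,0],-2.3],
  [[-668,-499,0],-2.3],
  [[-668,-499,0],-2.3],
  [[-668,-499,0],-2.3],
  [[-668,-499,0],-2.3],
  [[-668,-499,0],-2.3],
  [[-668,-499,0],-2.3],
  [[-668,-499,0],-2.3],
  [[-668,-499,0],-2.3],
], claw=-0.2)

```text
clock: 2.17
eef_pos: [0.5174, 0.0062, 0.3041]
tool_rot: [0.095, 0.995, 0.0, 0.0]
ft_force: [1.1, 1.3, -0.1]
grip_width: 0.0512
grasp_force: 0.0
```

```bash
python3 -c "
from h import *
o=bot.get_obs();print(np.round(o['joint_pos'],2),o['eef_pos'])"
```

```text
[0.01 0.27 0.05 1.35 0.   0.2 ] [0.51739873 0.00620412 0.30413386]
```

Emit:
step_arm([
  [[-160,-130,0],0],
  [[-160,-130,0],0],
  [[-160,-130,0],0],
  [[-160,-130,50],0],
  [[-160,-130,100],0],
  [[-160,-130,130],0],
  [[-160,-130,130],0],
  [[-160,-130,130],0],
])

```text
clock: 3.18
eef_pos: [0.6495, -0.15, 0.1755]
tool_rot: [0.095, 0.995, -0.0, 0.001]
ft_force: [0.4, 0.5, 0.9]
grip_width: 0.0513
grasp_force: 0.0
```

Run:
```python
from h import *
im,d=bot.camera('scene'); B=cv2.resize(im[200:350,200:400],(800,600),interpolation=cv2.INTER_CUBIC); save('over.png',B)
print(bot.get_obs()['eef_pos'])
```

```text
[ 0.64994358 -0.15004241  0.17629538]
```

View pics/over.png

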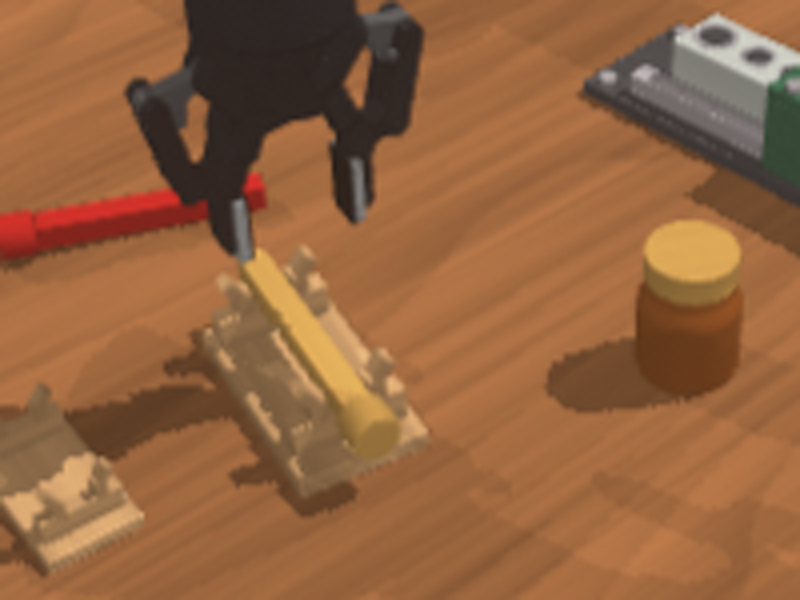

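The gripper straddles the brass drift's shank (crop pixels ~(300,320)), well above it and clear of the horns. I'll descend and close.

Emit:
step_arm([
  [[0,-1.5,40],0],
  [[0,-1.5,65],0],
  [[0,-1.5,76],0],
  [[0,-1.5,76],0],
  [[0,-1.5,76],0],
])

```text
clock: 3.85
eef_pos: [0.6496, -0.1516, 0.0999]
tool_rot: [0.095, 0.995, -0.0, 0.002]
ft_force: [0.5, 0.1, -0.3]
grip_width: 0.0512
grasp_force: 0.0
```

Emit:
step_arm([
  [[0,0,0],0],
  [[0,0,0],0],
  [[0,0,0],0],
  [[0,0,0],0],
  [[0,0,0],0],
], claw=1)

```text
clock: 4.47
eef_pos: [0.649, -0.1514, 0.099]
tool_rot: [0.095, 0.995, -0.0, 0.001]
ft_force: [-0.4, 1.0, 5.7]
grip_width: 0.0147
grasp_force: 60.3
```

Emit:
step_arm([
  [[0,0,-8],0],
  [[0,0,-25],0],
  [[0,0,-60],0],
  [[0,0,-110],0],
  [[0,0,-110],0],
  [[0,0,-110],0],
])

```text
clock: 5.22
eef_pos: [0.6481, -0.1513, 0.2078]
tool_rot: [0.095, 0.995, -0.0, -0.0]
ft_force: [-0.3, 0.1, -2.9]
grip_width: 0.0145
grasp_force: 59.2
```

```bash
cat > dr.py <<'E'
from fit import *
def drift(cams=('top','scene'),crop=None):
    e=bot.get_obs()['eef_pos']
    for c in cams:
        im,d=bot.camera(c);X=pts(c,d);R=bot.trace('drift',c)
        if crop and c=='scene': save(crop,im)
        for r in R[:2]:
            q=X[r['pixels']&(d>0)]; q=q[np.linalg.norm(q-np.median(q,0),axis=1)<.11]
            if np.median(abs(q[:,:2]-e[:2]))>.12: continue
            v=np.linalg.svd(q-q.mean(0),full_matrices=False)[2][0]; v*=np.sign(v[0]); w=(q-q.mean(0))@v
            L=np.percentile(w,[1,99]); print(c,round(r['score'],2),len(q),'dir',np.round(v,3),'tail',np.round(q.mean(0)+L[0]*v,4),'face',np.round(q.mean(0)+L[1]*v,4),'mean',np.round(q.mean(0),4))
E
python3 - <<'E'
from dr import *
drift(crop='x.png'); im=cv2.imread('pics/x.png'); cv2.imwrite('pics/held.png',cv2.resize(im[150:350,200:460],(780,600),interpolation=cv2.INTER_CUBIC))
E
```

```text
top 0.66 119 dir [ 0.378  0.926 -0.018] tail [ 0.4823 -0.119   0.0166] face [ 0.4988 -0.0785  0.0158] mean [ 0.4904 -0.0992  0.0162]
top 0.46 35 dir [ 0.96  -0.272  0.069] tail [ 0.6162 -0.1408  0.1531] face [ 0.6382 -0.1471  0.1547] mean [ 0.6282 -0.1442  0.1539]
scene 0.7 459 dir [ 0.974 -0.22  -0.052] tail [ 0.6324 -0.147   0.1541] face [ 0.7282 -0.1687  0.1491] mean [ 0.6972 -0.1617  0.1507]
scene 0.67 570 dir [ 0.355  0.933 -0.06 ] tail [ 0.4521 -0.2141  0.0192] face [ 0.501  -0.0857  0.0109] mean [ 0.4755 -0.1526  0.0152]
```

View pics/held.png

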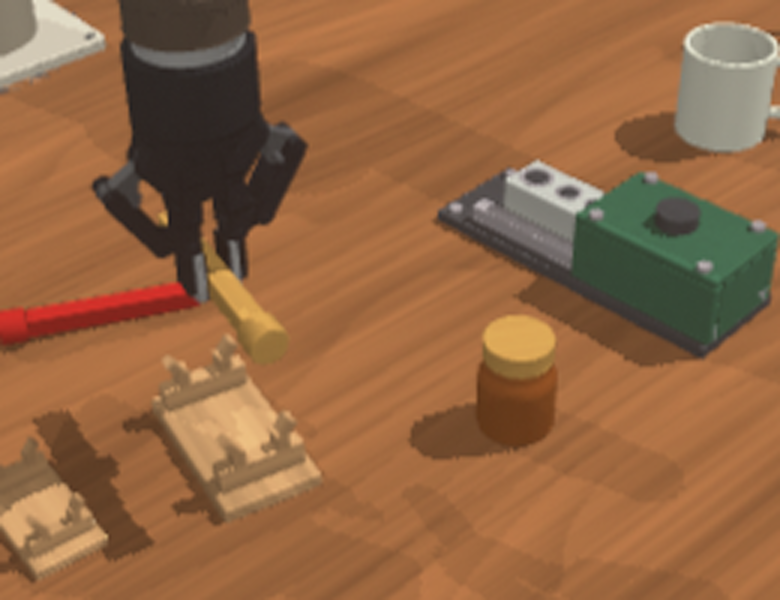

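Emit:
step_arm([
  [[36,48,0],-3],
  [[72,96,0],-6],
  [[108,144,0],-9],
  [[144,192,0],-12],
  [[180,240,0],-15],
  [[215,287,0],-15.9],
  [[215,287,0],-15.9],
  [[215,287,0],-15.9],
  [[215,287,50],-15.9],
  [[215,287,80],-15.9],
  [[215,287,80],-15.9],
  [[215,287,80],-15.9],
])

```text
clock: 6.92
eef_pos: [0.493, 0.1705, 0.1288]
tool_rot: [-0.042, 0.999, 0.0, 0.001]
ft_force: [1.2, 0.5, -3.1]
grip_width: 0.0148
grasp_force: 59.5
```

Run:
```python
from dr import *
drift(); o=bot.get_obs(); print(o['eef_pos'],np.degrees(2*np.arctan2(o['tool_rot'][1],o['tool_rot'][0])))
im,d=bot.camera('top'); cv2.imwrite('pics/hover.png',cv2.resize(im[170:330,180:330],(562,600),interpolation=cv2.INTER_CUBIC)[...,::-1])
X=pts('top',d);x,y,z=np.moveaxis(X,-1,0);r,g,b=np.moveaxis(im.astype(int),-1,0)
q=X[(abs(z-.051)<.004)&(y>.14)&(y<.23)&(x>.56)&(x<.70)&(abs(r-g)<25)&(abs(r-b)<40)&(g<=r+10)]
w=(q[:,:2]-[.668,.187])@np.array([np.cos(.0873),np.sin(.0873)]); print(len(q),np.percentile(w,[0,.5,1,2,5,99]))
```

```text
top 0.68 107 dir [0.993 0.002 0.116] tail [0.5387 0.1698 0.0751] face [0.5736 0.1699 0.0792] mean [0.5579 0.1698 0.0774]
scene 0.87 411 dir [0.996 0.088 0.022] tail [0.4281 0.1633 0.0687] face [0.5768 0.1765 0.0719] mean [0.5169 0.1712 0.0706]
[0.49285788 0.17129711 0.12944786] 184.94983087058762
546 [-0.08079499 -0.08048795 -0.08019944 -0.07955385 -0.07695481  0.00649185]
```

View pics/hover.png

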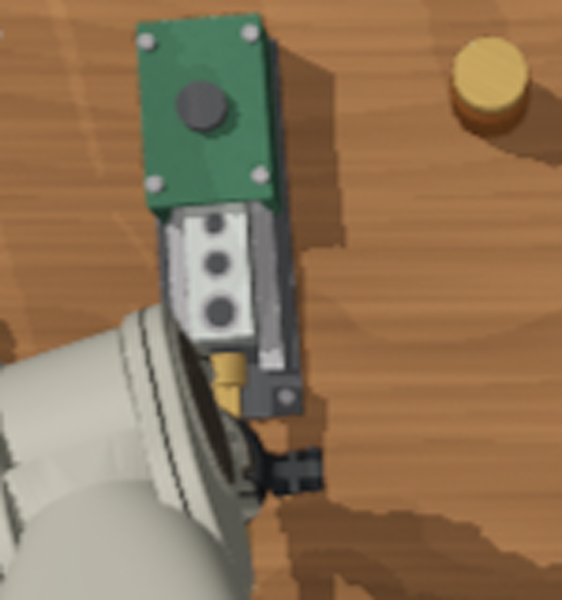

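The drift head (crop (230,370)) is in line behind the block's near end (220,340), about 12 mm short of it. I'll lower it and approach.

Emit:
step_arm([
  [[0,1,15],0],
  [[0,1,27],0],
  [[0,1,27],0],
  [[-4,1,27],0],
  [[-7,1,27],0],
  [[-7,1,27],0],
])

```text
clock: 7.92
eef_pos: [0.4993, 0.1729, 0.1013]
tool_rot: [-0.043, 0.999, 0.0, 0.001]
ft_force: [-0.5, 0.6, -2.9]
grip_width: 0.0147
grasp_force: 59.5
```

Emit:
step_arm([
  [[-1,0,0],0],
  [[-2,0,0],0],
  [[-3,0,0],0],
])

```text
clock: 8.3
eef_pos: [0.5016, 0.173, 0.1009]
tool_rot: [-0.043, 0.999, -0.0, 0.0]
ft_force: [1.0, -0.6, -3.2]
grip_width: 0.015
grasp_force: 59.5
```

Emit:
step_arm([
  [[-1,0,0],0],
  [[-2,0,0],0],
  [[-3,0,0],0],
])

```text
clock: 8.68
eef_pos: [0.5046, 0.1733, 0.1009]
tool_rot: [-0.043, 0.999, 0.0, -0.0]
ft_force: [0.2, -0.6, -2.4]
grip_width: 0.015
grasp_force: 59.5
```

Emit:
step_arm([
  [[-1,0,0],0],
  [[-2,0,0],0],
  [[-3,0,0],0],
])

```text
clock: 9.05
eef_pos: [0.507, 0.1735, 0.1008]
tool_rot: [-0.043, 0.999, -0.0, -0.001]
ft_force: [-2.1, -0.1, -1.8]
grip_width: 0.015
grasp_force: 59.7
```

Emit:
step_arm([
  [[-1,0,0],0],
  [[-2,0,0],0],
  [[-3,0,0],0],
])

```text
clock: 9.43
eef_pos: [0.5104, 0.1738, 0.1008]
tool_rot: [-0.043, 0.999, -0.0, -0.0]
ft_force: [-2.4, -0.7, -3.3]
grip_width: 0.0146
grasp_force: 59.7
```

Emit:
step_arm([
  [[-1,0,0],0],
  [[-2,0,0],0],
  [[-3,0,0],0],
  [[-4,0,0],0],
  [[-4,0,0],0],
])

```text
clock: 10.05
eef_pos: [0.5148, 0.1742, 0.1009]
tool_rot: [-0.043, 0.999, 0.0, 0.0]
ft_force: [-1.5, -0.6, -3.5]
grip_width: 0.0147
grasp_force: 59.6
```

```bash
python3 -c "
from h import *
f=[];p=[]
for i in range(6):
    bot.camera('top');o=bot.get_obs();f.append(o['ft_force']);p.append(o['eef_pos'])
print(np.round(f,1).tolist(),np.round(np.mean(p,0),4),np.std(p,0))"
```

```text
[[-1.5, 0.6, -2.8], [-0.3, -0.2, -4.2], [-0.4, 0.3, -3.2], [-2.2, -0.3, -3.0], [-1.2, -0.7, -4.0], [-1.2, 0.1, -4.1]] [0.5148 0.1742 0.1009] [8.40315136e-06 1.55264703e-05 1.87020616e-05]
```

Emit:
step_arm([
  [[0,0,0],0],
  [[2,0,0],0],
  [[2,0,0],0],
  [[2,0,0],0],
])

```text
clock: 10.85
eef_pos: [0.5128, 0.1741, 0.1011]
tool_rot: [-0.043, 0.999, 0.0, 0.0]
ft_force: [-1.0, 0.3, -3.0]
grip_width: 0.0147
grasp_force: 59.6
```

```bash
cat > st.py <<'E'
from h import *
f=[];p=[]
for i in range(4):
    im,d=bot.camera('top');o=bot.get_obs();f.append(o['ft_force']);p.append(o['eef_pos'])
X=pts('top',d);x,y,z=np.moveaxis(X,-1,0);r,g,b=np.moveaxis(im.astype(int),-1,0)
q=X[(abs(z-.051)<.004)&(y>.16)&(y<.21)&(x>.56)&(x<.70)&(abs(r-g)<25)&(abs(r-b)<40)&(g<=r+10)]
w=(q[:,:2]-[.668,.187])@np.array([np.cos(.0873),np.sin(.0873)])
print('t',o['clock'],'F',np.round(np.mean(f,0),2),'p',np.round(np.mean(p,0)*1000,1),'blockrear',np.round(np.percentile(w,[0,1,2])*1000,1))
E
python3 st.py
```

```text
t 11.05 F [ 0.   -0.27 -3.07] p [512.7 174.  101. ] blockrear [-75.  -72.4 -71.3]
```

```bash
sed -i 's/\*1000,1),.blockrear/*1000,2),"blockrear/; s/blockrear.,/blockrear",/' st.py; python3 st.py
```

```text
t 11.25 F [ 0.01 -0.04 -3.18] p [512.57 174.   100.91] blockrear [-75.1 -72.4 -71.8]
```

Emit:
step_arm([
  [[-0.5,0,0],0],
  [[-1,0,0],0],
  [[-1,0,0],0],
  [[-1,0,0],0],
])

```text
clock: 11.75
eef_pos: [0.5135, 0.1741, 0.1009]
tool_rot: [-0.043, 0.999, -0.0, -0.0]
ft_force: [-0.3, 0.0, -2.4]
grip_width: 0.0149
grasp_force: 59.6
```

```bash
python3 st.py
```

```text
t 11.95 F [ 0.28  0.33 -2.42] p [513.51 174.06 100.88] blockrear [-72.8 -71.4 -70.5]
```

Emit:
step_arm([
  [[-1,0,0],0],
  [[-2,0,0],0],
  [[-3,0,0],0],
  [[-4,0,0],0],
  [[-4,0,0],0],
])

```text
clock: 12.58
eef_pos: [0.5175, 0.1744, 0.1008]
tool_rot: [-0.043, 0.999, -0.0, -0.0]
ft_force: [-2.1, 0.8, -2.8]
grip_width: 0.0147
grasp_force: 59.7
```

```bash
python3 st.py
```

```text
t 12.775 F [-1.91 -0.2  -2.49] p [517.45 174.39 100.8 ] blockrear [-70.3 -69.4 -67.8]
```

Emit:
step_arm([
  [[2,0,0],0],
  [[2,0,0],0],
  [[2,0,0],0],
])

```text
clock: 13.15
eef_pos: [0.516, 0.1743, 0.1011]
tool_rot: [-0.043, 0.999, 0.0, 0.001]
ft_force: [-0.9, -0.3, -3.0]
grip_width: 0.0148
grasp_force: 59.6
```

```bash
python3 st.py
```

```text
t 13.35 F [ 0.07 -0.73 -3.  ] p [515.76 174.3  101.02] blockrear [-85.2 -70.1 -68.2]
```

The arm barely deflects, so I'll measure the contact stiffness on something fixed, the end of a bed rail. That tells me how small the taps must be.

Emit:
step_arm([
  [[15,0,0],0],
  [[31,0,0],0],
  [[31,-13,4],0],
  [[31,-26,9],0],
  [[31,-26,9],0],
  [[31,-26,9],0],
])

```text
clock: 14.1
eef_pos: [0.4874, 0.1454, 0.0919]
tool_rot: [-0.043, 0.999, 0.0, 0.0]
ft_force: [-0.1, 0.5, -3.3]
grip_width: 0.0145
grasp_force: 59.5
```

Emit:
step_arm([
  [[-1,0,0],0],
  [[-2,0,0],0],
])

```text
clock: 14.35
eef_pos: [0.4892, 0.1461, 0.092]
tool_rot: [-0.044, 0.999, 0.0, 0.0]
ft_force: [0.8, 0.4, -3.7]
grip_width: 0.0146
grasp_force: 59.5
```

Emit:
step_arm([
  [[-1,0,0],0],
  [[-1,0,0],0],
])

```text
clock: 14.6
eef_pos: [0.4898, 0.1461, 0.0918]
tool_rot: [-0.044, 0.999, 0.0, -0.0]
ft_force: [-0.1, 0.6, -3.0]
grip_width: 0.0147
grasp_force: 59.6
```

Emit:
step_arm([
  [[-1,0,0],0],
  [[-1,0,0],0],
])

```text
clock: 14.85
eef_pos: [0.4899, 0.146, 0.0916]
tool_rot: [-0.044, 0.999, 0.0, -0.001]
ft_force: [-3.3, 0.2, -1.7]
grip_width: 0.0145
grasp_force: 59.8
```

Emit:
step_arm([
  [[-1,0,0],0],
  [[-1,0,0],0],
])

```text
clock: 15.1
eef_pos: [0.4901, 0.1459, 0.0915]
tool_rot: [-0.044, 0.999, -0.0, -0.002]
ft_force: [-6.0, -0.1, -0.7]
grip_width: 0.0147
grasp_force: 60.0
```

Emit:
step_arm([
  [[-1,0,0],0],
  [[-1,0,0],0],
])

```text
clock: 15.35
eef_pos: [0.4902, 0.1459, 0.0913]
tool_rot: [-0.044, 0.999, -0.0, -0.003]
ft_force: [-7.8, -0.4, 0.9]
grip_width: 0.0149
grasp_force: 60.2
```

Emit:
step_arm([
  [[0,0,0],0],
  [[0,0,0],0],
])

```text
clock: 15.6
eef_pos: [0.4902, 0.1459, 0.0914]
tool_rot: [-0.044, 0.999, -0.0, -0.003]
ft_force: [-8.2, 0.3, 1.6]
grip_width: 0.0146
grasp_force: 60.2
```

The stiffness is only about 3 N/mm, so 3 mm taps, each followed by a force reading, stay below about 12 N even if one meets the stop. Back to the block.

Emit:
step_arm([
  [[5,0,0],0],
  [[5,13,-5],0],
  [[5,26,-9],0],
  [[5,26,-9],0],
  [[-10,26,-9],0],
  [[-22,26,-9],0],
  [[-25,26,-9],0],
  [[-27,26,-9],0],
  [[-29,26,-9],0],
  [[-31,26,-9],0],
  [[-32,26,-9],0],
])

```text
clock: 16.98
eef_pos: [0.5222, 0.1748, 0.1007]
tool_rot: [-0.043, 0.999, -0.0, -0.0]
ft_force: [-2.0, -0.5, -4.0]
grip_width: 0.0152
grasp_force: 59.6
```

Emit:
step_arm([
  [[2,0,0],0],
  [[2,0,0],0],
  [[0,0,0],0],
  [[-1,0,0],0],
  [[-2,0,0],0],
  [[-2,0,0],0],
])

```text
clock: 17.73
eef_pos: [0.5244, 0.175, 0.1009]
tool_rot: [-0.043, 0.999, -0.0, -0.0]
ft_force: [-2.7, -1.4, -1.5]
grip_width: 0.0146
grasp_force: 59.8
```

```bash
python3 st.py
```

```text
t 17.925 F [-2.78 -0.16 -1.68] p [524.34 175.01 100.82] blockrear [-89.8 -63.2 -62.4]
```

Emit:
step_arm([
  [[2,0,0],0],
  [[2,0,0],0],
  [[0,0,0],0],
  [[-1,0,0],0],
  [[-2,0,0],0],
  [[-3,0,0],0],
  [[-3,0,0],0],
])

```text
clock: 18.8
eef_pos: [0.5276, 0.1753, 0.1008]
tool_rot: [-0.043, 0.999, -0.0, 0.0]
ft_force: [-1.9, 0.2, -2.6]
grip_width: 0.0148
grasp_force: 59.8
```

Emit:
step_arm([
  [[2,0,0],0],
  [[2,0,0],0],
  [[0,0,0],0],
  [[-1,0,0],0],
  [[-2,0,0],0],
  [[-3,0,0],0],
  [[-3,0,0],0],
])

```text
clock: 19.68
eef_pos: [0.5305, 0.1755, 0.1008]
tool_rot: [-0.043, 0.999, -0.0, -0.0]
ft_force: [-3.2, 0.4, -2.0]
grip_width: 0.0149
grasp_force: 59.8
```

Emit:
step_arm([
  [[2,0,0],0],
  [[2,0,0],0],
  [[0,0,0],0],
  [[-1,0,0],0],
  [[-2,0,0],0],
  [[-3,0,0],0],
  [[-3,0,0],0],
])

```text
clock: 20.55
eef_pos: [0.5335, 0.1758, 0.1008]
tool_rot: [-0.043, 0.999, -0.0, -0.0]
ft_force: [-2.7, -0.8, -1.8]
grip_width: 0.0145
grasp_force: 59.8
```

Emit:
step_arm([
  [[2,0,0],0],
  [[2,0,0],0],
  [[0,0,0],0],
  [[-1,0,0],0],
  [[-2,0,0],0],
  [[-3,0,0],0],
  [[-3,0,0],0],
])

```text
clock: 21.42
eef_pos: [0.5365, 0.1761, 0.1008]
tool_rot: [-0.043, 0.999, -0.0, -0.0]
ft_force: [-2.4, -0.1, -2.3]
grip_width: 0.0148
grasp_force: 59.8
```

Emit:
step_arm([
  [[2,0,0],0],
  [[2,0,0],0],
  [[0,0,0],0],
  [[-1,0,0],0],
  [[-2,0,0],0],
  [[-3,0,0],0],
  [[-3,0,0],0],
])

```text
clock: 22.3
eef_pos: [0.5395, 0.1763, 0.1008]
tool_rot: [-0.043, 0.999, -0.0, -0.0]
ft_force: [-3.0, 0.2, -2.4]
grip_width: 0.0149
grasp_force: 59.8
```

Emit:
step_arm([
  [[2,0,0],0],
  [[2,0,0],0],
  [[0,0,0],0],
  [[-1,0,0],0],
  [[-2,0,0],0],
  [[-3,0,0],0],
  [[-3,0,0],0],
])

```text
clock: 23.18
eef_pos: [0.5425, 0.1766, 0.1008]
tool_rot: [-0.043, 0.999, -0.0, -0.0]
ft_force: [-1.6, 0.2, -2.6]
grip_width: 0.0148
grasp_force: 59.8
```

Emit:
step_arm([
  [[2,0,0],0],
  [[2,0,0],0],
  [[0,0,0],0],
  [[-1,0,0],0],
  [[-2,0,0],0],
  [[-3,0,0],0],
  [[-3,0,0],0],
])

```text
clock: 24.05
eef_pos: [0.5454, 0.1769, 0.1008]
tool_rot: [-0.043, 0.999, -0.0, -0.0]
ft_force: [-2.5, 0.3, -2.0]
grip_width: 0.0144
grasp_force: 59.8
```

Emit:
step_arm([
  [[2,0,0],0],
  [[2,0,0],0],
  [[0,0,0],0],
  [[-1,0,0],0],
  [[-2,0,0],0],
  [[-3,0,0],0],
  [[-3,0,0],0],
])

```text
clock: 24.92
eef_pos: [0.5484, 0.1771, 0.1008]
tool_rot: [-0.043, 0.999, -0.0, -0.0]
ft_force: [-1.7, -0.2, -2.3]
grip_width: 0.0145
grasp_force: 59.8
```

Emit:
step_arm([
  [[2,0,0],0],
  [[2,0,0],0],
  [[0,0,0],0],
  [[-1,0,0],0],
  [[-2,0,0],0],
  [[-3,0,0],0],
  [[-3,0,0],0],
])

```text
clock: 25.8
eef_pos: [0.5514, 0.1774, 0.1008]
tool_rot: [-0.043, 0.999, -0.0, -0.0]
ft_force: [-1.7, -0.5, -2.3]
grip_width: 0.0145
grasp_force: 59.8
```

Emit:
step_arm([
  [[2,0,0],0],
  [[2,0,0],0],
  [[0,0,0],0],
  [[-1,0,0],0],
  [[-2,0,0],0],
  [[-3,0,0],0],
  [[-3,0,0],0],
])

```text
clock: 26.68
eef_pos: [0.5544, 0.1776, 0.1009]
tool_rot: [-0.043, 0.999, -0.0, 0.0]
ft_force: [-2.1, 0.2, -1.6]
grip_width: 0.0145
grasp_force: 59.7
```

Emit:
step_arm([
  [[2,0,0],0],
  [[2,0,0],0],
  [[0,0,0],0],
  [[-1,0,0],0],
  [[-2,0,0],0],
  [[-3,0,0],0],
  [[-3,0,0],0],
])

```text
clock: 27.55
eef_pos: [0.557, 0.1778, 0.1007]
tool_rot: [-0.043, 0.999, -0.0, -0.001]
ft_force: [-3.8, -0.3, -1.7]
grip_width: 0.0148
grasp_force: 59.8
```

The advance fell short by 0.4 mm and the force rose to 3.8 N, so this is the pin or the stop. Smaller tap next.

Emit:
step_arm([
  [[2,0,0],0],
  [[2,0,0],0],
  [[0,0,0],0],
  [[-1,0,0],0],
  [[-1.5,0,0],0],
  [[-1.5,0,0],0],
])

```text
clock: 28.3
eef_pos: [0.5586, 0.178, 0.1008]
tool_rot: [-0.043, 0.999, -0.0, -0.0]
ft_force: [-3.8, -0.0, -1.3]
grip_width: 0.0146
grasp_force: 59.9
```

```bash
python3 st.py
```

```text
t 28.5 F [-4.13 -0.45 -1.07] p [558.68 177.99 100.79] blockrear [-28.4 -28.3 -27.9]
```

Emit:
step_arm([
  [[2,0,0],0],
  [[2,0,0],0],
  [[0,0,0],0],
  [[-1,0,0],0],
  [[-1.5,0,0],0],
  [[-1.5,0,0],0],
])

```text
clock: 29.25
eef_pos: [0.5595, 0.1781, 0.1007]
tool_rot: [-0.044, 0.999, -0.0, -0.001]
ft_force: [-4.4, 0.7, 0.3]
grip_width: 0.0149
grasp_force: 59.9
```

```bash
python3 st.py
```

```text
t 29.45 F [-5.06 -0.5  -0.54] p [559.51 178.05 100.7 ] blockrear [-57.9 -30.1 -28.5]
```

Emit:
step_arm([
  [[2,0,0],0],
  [[2,0,0],0],
  [[0,0,0],0],
  [[-0.5,0,0],0],
  [[-1,0,0],0],
  [[-1,0,0],0],
])

```text
clock: 30.2
eef_pos: [0.5597, 0.1781, 0.1006]
tool_rot: [-0.044, 0.999, -0.0, -0.002]
ft_force: [-6.2, -0.8, 0.4]
grip_width: 0.0145
grasp_force: 60.0
```

```bash
python3 st.py
```

```text
t 30.4 F [-6.45 -0.5   0.86] p [559.65 178.07 100.58] blockrear [-28.7 -28.2 -28. ]
```

Emit:
step_arm([
  [[2,0,0],0],
  [[2,0,0],0],
  [[0,0,0],0],
  [[-0.7,0,0],0],
  [[-1.4,0,0],0],
  [[-1.4,0,0],0],
  [[-1.4,0,0],0],
])

```text
clock: 31.28
eef_pos: [0.5598, 0.1781, 0.1004]
tool_rot: [-0.044, 0.999, -0.0, -0.003]
ft_force: [-10.4, -1.4, 0.8]
grip_width: 0.0145
grasp_force: 60.3
```

```bash
python3 st.py
```

```text
t 31.475 F [-10.26  -0.52   2.17] p [559.84 178.04 100.38] blockrear [-29.  -28.4 -27.8]
```

The block is home: no further advance, with the force at 10 N. Now I'll draw off and raise the drift.

Emit:
step_arm([
  [[10,0,0],0],
  [[30,0,0],0],
  [[60,0,0],0],
  [[60,0,-50],0],
  [[60,0,-107],0],
  [[60,0,-107],0],
  [[60,0,-107],0],
  [[60,0,-107],0],
])

```text
clock: 32.48
eef_pos: [0.502, 0.1727, 0.206]
tool_rot: [-0.043, 0.999, -0.001, -0.002]
ft_force: [-0.3, -0.8, -3.8]
grip_width: 0.015
grasp_force: 59.6
```

Run:
```python
from h import *
o=bot.get_obs();q=o['tool_rot'];p=o['eef_pos'];th=2*np.arctan2(q[1],q[0]);c,s=np.cos(th),np.sin(th)
d=np.array([.6485,-.1514])-p[:2]; print(p,np.degrees(th),'x',(d@[c,s])*1e3,'y',(d@[s,-c])*1e3,'turn',np.degrees(th)-169.1, 'joints',np.round(o['joint_pos'],2))
```

```text
[0.50198522 0.17274235 0.20600475] 184.9683901523464 x -117.89155690937254 y -335.6135099105483 turn 15.868390152346393 joints [ 0.33  0.37 -0.09  1.12 -0.    0.24]
```

Emit:
step_arm([
  [[-20,-56,0],3],
  [[-40,-112,0],6],
  [[-60,-168,0],9],
  [[-80,-224,0],12],
  [[-100,-280,0],15],
  [[-118,-335.5,0],15.9],
  [[-118,-335.5,0],15.9],
  [[-118,-335.5,0],15.9],
  [[-118,-335.5,0],15.9],
  [[-118,-335.5,0],15.9],
])

```text
clock: 33.72
eef_pos: [0.6494, -0.1494, 0.208]
tool_rot: [0.094, 0.996, 0.0, -0.0]
ft_force: [0.2, 0.8, -3.6]
grip_width: 0.0147
grasp_force: 59.8
```

Run:
```python
from dr import *
drift(crop='y.png'); o=bot.get_obs();q=o['tool_rot'];p=o['eef_pos'];th=2*np.arctan2(q[1],q[0]);print(p,np.degrees(th),q)
im=cv2.imread('pics/y.png'); cv2.imwrite('pics/back.png',cv2.resize(im[150:350,200:460],(780,600),interpolation=cv2.INTER_CUBIC))
```

```text
scene 0.92 452 dir [ 0.978 -0.204 -0.039] tail [ 0.6358 -0.1473  0.1562] face [ 0.7308 -0.1672  0.1525] mean [ 0.6981 -0.1603  0.1538]
scene 0.7 554 dir [ 0.357  0.932 -0.062] tail [ 0.452  -0.2135  0.0202] face [ 0.5026 -0.0817  0.0115] mean [ 0.4771 -0.1482  0.0159]
[ 0.64968264 -0.15011006  0.20832764] 169.13764914205413 [ 9.46499951e-02  9.95510577e-01 -4.16222308e-05  2.61492479e-04]
```

View pics/back.png

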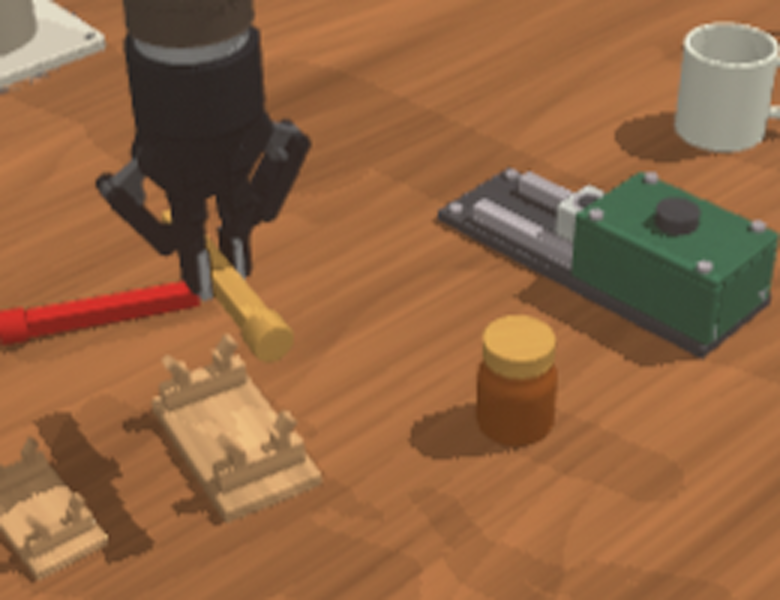

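The drift is held level over the rest, head pointing away from the robot, and the block is deep under the hood. I'll lower it.

Emit:
step_arm([
  [[1,-1.5,40],0],
  [[1,-1.5,75],0],
  [[1,-1.5,90],0],
  [[1,-1.5,98],0],
  [[1,-1.5,103],0],
  [[1,-1.5,107],0],
  [[1,-1.5,107],0],
  [[1,-1.5,107],0],
])

```text
clock: 34.92
eef_pos: [0.6487, -0.1522, 0.1016]
tool_rot: [0.095, 0.995, -0.0, 0.001]
ft_force: [-0.5, 0.2, -3.0]
grip_width: 0.0144
grasp_force: 59.8
```

```bash
python3 st.py
```

```text
t 35.125 F [ 0.11  0.04 -2.97] p [ 648.6  -152.19  101.37] blockrear [-27.9 -27.6 -27.3]
```

Emit:
step_arm([
  [[0,0.7,1],0],
  [[0,0.7,2],0],
  [[0,0.7,2],0],
])

```text
clock: 35.5
eef_pos: [0.6485, -0.1514, 0.0991]
tool_rot: [0.095, 0.995, 0.0, 0.0]
ft_force: [-1.0, 0.6, -1.7]
grip_width: 0.0145
grasp_force: 60.1
```

Emit:
step_arm([
  [[0,0,1],0],
  [[0,0,1],0],
  [[0,0,1],0],
])

```text
clock: 35.88
eef_pos: [0.6485, -0.1514, 0.0991]
tool_rot: [0.095, 0.995, 0.0, 0.0]
ft_force: [-4.2, 2.2, 5.8]
grip_width: 0.0146
grasp_force: 60.9
```

Emit:
step_arm([
  [[0,0,1],0],
  [[0,0,1],0],
  [[0,0,1],0],
])

```text
clock: 36.25
eef_pos: [0.6485, -0.1514, 0.099]
tool_rot: [0.095, 0.995, 0.0, 0.001]
ft_force: [-6.1, 2.0, 9.4]
grip_width: 0.0147
grasp_force: 61.6
```

Seated at the same height as at pick-up. I'll ease off and release.

Emit:
step_arm([
  [[0,0,-1.5],0],
  [[0,0,-1.5],0],
])

```text
clock: 36.5
eef_pos: [0.6486, -0.1514, 0.0991]
tool_rot: [0.095, 0.995, 0.0, 0.0]
ft_force: [-3.2, 0.9, 5.3]
grip_width: 0.0142
grasp_force: 60.9
```

Emit:
step_arm([
  [[0,0,0],0],
  [[0,0,0],0],
  [[0,0,0],0],
  [[0,0,0],0],
  [[0,0,-5],0],
  [[0,0,-15],0],
  [[0,0,-40],0],
  [[0,0,-90],0],
  [[0,0,-140],0],
  [[0,0,-140],0],
], claw=-0.2)

```text
clock: 37.75
eef_pos: [0.6511, -0.1521, 0.2458]
tool_rot: [0.095, 0.995, -0.001, 0.006]
ft_force: [-0.3, -0.6, -0.8]
grip_width: 0.0506
grasp_force: 0.0
```

Emit:
step_arm([
  [[100,100,0],0],
  [[100,100,0],0],
  [[100,100,0],0],
  [[100,100,0],0],
  [[100,100,0],0],
])

```text
clock: 38.38
eef_pos: [0.5703, -0.0352, 0.2387]
tool_rot: [0.096, 0.995, -0.0, 0.001]
ft_force: [-0.4, -0.5, -0.6]
grip_width: 0.0514
grasp_force: 0.0
```

Run:
```python
from dr import *
o=bot.get_obs(); print(o['clock'],o['grip_width'],o['eef_pos'])
for c in ['top','scene']:
    im,d=bot.camera(c); X=pts(c,d); a=np.load(c+'1.npz')
    for n,D,I in (('then',a['X'],a['im']),('now',X,im)):
        x,y,z=np.moveaxis(D,-1,0); r,g,b=np.moveaxis(I.astype(int),-1,0)
        q=D[(abs(z-.0465)<.010)&(y>-.19)&(y<-.12)&(x>.55)&(x<.76)&(r-b>50)]; t,ce,e=box(q,th0=-10); print(c,n,len(q),t,np.round(ce,1),np.round(e,1),np.median(q[:,2]))
    if c=='scene': cv2.imwrite('pics/end.png',cv2.resize(im[200:350,200:400],(800,600),interpolation=cv2.INTER_CUBIC)[...,::-1])
```

```text
38.375 0.05137149000660451 [ 0.57031073 -0.03524115  0.23868246]
top then 574 -11.022727272727273 [ 654.9 -153.9] [147.2  47.5] 0.04650236648686101
top now 13 -5.375 [ 687.  -183.8] [11.1  5.3] 0.05049477603663832
scene then 777 -10.375 [ 658.3 -152.2] [146.9  46.5] 0.046307890039814725
scene now 780 -10.0 [ 657.6 -152.1] [147.   46.5] 0.046364703485900216
```

View pics/end.png

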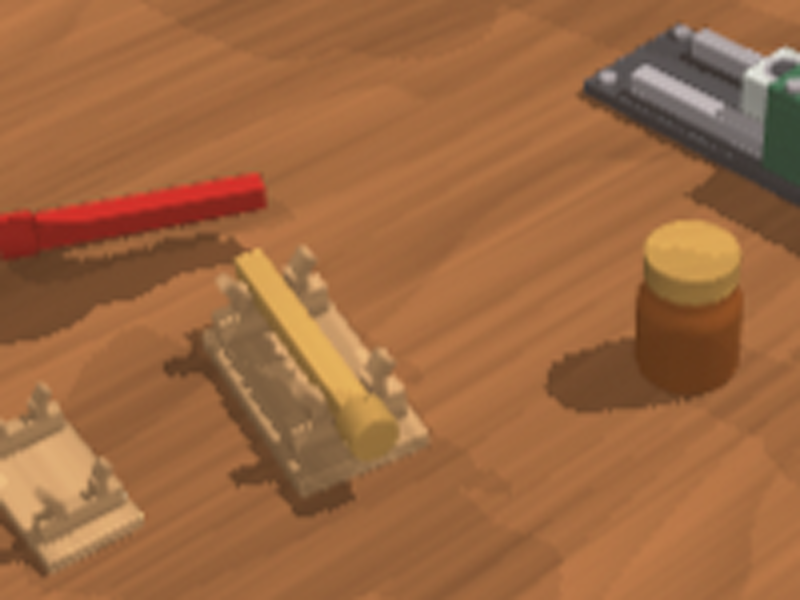

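The drift lies in both cradles as it did at the start (crop (310,340)), within about 1 mm, and the block is home. Handing in.

```bash
python3 -c "
from workcell import bot
print(bot.job_done())"
```

```text
the job is handed in; nothing more can be done
None
```

I handed the job in at about 38 s with no verdict shown: the block stopped advancing against the hidden stop at about 10 N (the highest reading), the drift is back in its rest within about 1 mm and released, and nothing went near the mug, jar or mandrel; I also pressed the drift on a bed rail end at about 8 N once, to gauge stiffness.

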